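Catch bottle caps by holding the cup on the dispenser's spring paddle

TASK

Pick up the yellow catch cup by its black handle, hold it level in the air with its open top below the lip of the cap dispenser's chute, and push its front wall against the red spring paddle, without ramming it, until the paddle is fully home against its hard stop: the gate then opens and the three blue caps slide into the cup. Finish while still holding the cup there, off the bench, paddle fully home and all three caps in the cup; leave the bottles and the jar alone.

Things in the scene. Friction and masses are not known exactly. Their poses are not given: they have to be found in the camera images.
- dispenser: Fixed cap dispenser: white base plate 10 mm high (x = 20 to 190, y = +-65 mm), white spring housing, posts 135 mm high (x = 22 to 38, y = +-40 to 50 mm), steel chute above. Origin: on the bench, below the paddle's face at rest. x: level, from the paddle into the dispenser (the pushing direction; yaw within 0.35 rad of the robot's x), y left, z up. Three caps wait in the chute behind a black gate.
- paddle_face (a point): Centre of the red paddle's front face; moves with it. The plate is 84 mm wide (y) and 44 mm high, from 56 to 100 mm above the bench, so a cup standing on the bench does not reach it. Axes as the dispenser's: push along +x.
- paddle (a joint): Paddle travel along the dispenser's +x: 0 at rest, 0.015 m fully home at the hard stop. Spring: about 4 N at the start, 10 N at the stop; springs back when let go. The gate is linked to it, lifts 1.6 times the travel and lets the caps pass once the paddle is some three quarters home.
- chute_lip (a point): Middle of the lip, the low end of the chute's floor: 8 mm in front of the resting paddle face, 118 mm above the bench (underside 114 mm). The chute (inner width 32 mm) rises from it along +x at 33 degrees to 0.21 m. With the paddle home and the cup's front wall on it, the lip overhangs the cup's inside by 19 mm. The raised gate stands 50 mm above the lip.
- cup_grip (a point): Middle of the cup's handle, to be gripped from above: a black upright tab on its -x side, 16 mm thick (along y), 54 mm long (x), from 16 to 52 mm above the cup's underside. This point is 73 mm behind (-x) the cup's middle, 117 mm behind the outer face of its front wall, 34 mm above its underside. Axes: x from the handle to the front wall, y left, z up.
- cup_in (a point): Centre of the cup's inner floor, 4 mm above its underside; axes as cup_grip.
- cup: The yellow catch cup: an open box 88 (x) x 84 (y) x 52 mm high, walls and floor 4 mm thick, about 140 g, with the handle at -x. Origin at the centre of the box's underside; axes as cup_grip.
- cap0_center (a point): Centre of a blue ribbed screw cap, 28 mm in diameter and 16 mm high, 16 g or so, lying flat on the chute, nearest the gate.
- cap1_center (a point): Centre of the second blue cap, same size, behind the first.
- cap2_center (a point): Centre of the third blue cap, same size, behind the second.
- bottle_clear_mid (a point): Clear glass bottle with blue cap, 68 mm in diameter, 135 mm high; point half-way up. Leave alone.
- bottle_amber_mid (a point): Amber glass bottle with blue cap, 64 mm in diameter, 130 mm high; point half-way up. Leave alone.
- jar_mid (a point): Clear glass jar with white cap, 60 mm in diameter, 75 mm high; point half-way up. Leave alone.
Mind the look-alikes: they are no part of the job. There is more than one size of the dispenser; the job needs the middle-sized.

How it is judged:
By the outcome, as a careful person would: the job done as asked, in the order asked, and still so for the second after the job is handed in, while the arm keeps its last pose, push and grip.
It also fails if it takes over 42 s, if anything falls off the work surface, if the arm or the gripper's body presses on something with over 40 N, if the wrist force passes 120 N, or if a joint passes its speed limit or range.

ROBOT

A 7-joint arm with a two-finger parallel gripper is mounted at the origin on the work surface. World frame = base frame: x ahead of the robot, y to its left, z up, the work surface at z = 0. Lengths are in m, angles in rad, forces in N, time in s.
With the tool pointing down it reaches from about 0.4 to 0.85 m from the base axis. Payload 10.4 kg.
Tool frame: the origin (TCP) lies midway between the tips of the shut fingers; the grasp point (between the pads) lies 19 mm behind it (grip_point_offset is the distance from the TCP to the grasp point, in m); y points along the fingers, z is the direction in which the jaws open and shut, and the axes are right-handed (so a half turn about y gives the same grasp; the last joint's range is limited). The gripper opens to 85 mm and grips with 20 to 120 N. Pads are 22 mm wide; open, the fingers measure 114 mm over their backs; the gripper's body (76 mm by 85 mm) begins 54 mm behind the grasp point. The pads swing forward as they close: fully open they stand 13 mm farther back than shut.
Start: joints at [-1.258, 0.332, -0.065, 1.46, 0.022, 1.35, -0.088], TCP at [0.206, 0.59, 0.231] pointing down, gripper open.
Joint ranges: [-2.6, 2.6], [-0.5, 2.12], [-1.47, 1.34], [0.16, 2.42], [-1.27, 4.41], [0.06, 2.06], [-2.6, 2.6]. Speed limits (rad/s): [2.22, 2.22, 2.79, 2.79, 3.14, 3.14, 3.14].

INTERFACE

Orientations are given as a unit quaternion [x, y, z, w].
In Python, from workcell import * gives the robot as it stands.
- The arm moves only by the tool send_rows, never from a script. Its argument "motion" is a list of rows, each a list of 7 numbers: the opening in per cent of the stroke, from 0 (shut) to 100 (fully open), then the shift along the tool's x, y, z in m, then the turn, a rotation vector about the tool's x, y, z in rad. In form: [[claw, tx, ty, tz, ax, ay, az], ...]. A call has 1 to 10 rows; each row is the pose to reach, as a shift and turn from the pose commanded when the call began, along the tool's axes at that moment; what a row does not reach only later rows make up. A row lasts 1/12 s, in which the tool goes at most 41.7 mm and 7.16 degrees, less where a joint would pass 70% of its speed; a pose out of reach is approached as far as the arm can. A call with a gripper value outside its range is refused whole. The fingers move at their own pace and stop on an object; "squeeze" is the grip in N (left out, the last holds). Time passes only in rows, so rows that repeat a pose let the fingers close. It gives the time, the measured TCP pose, the force and the opening at its end, in the units of the state.
- get_obs(): the state, without advancing time (a new reading comes with each control period).
- camera(name): name is "scene" or "top" or "wrist"; returns a dict with "pixels" (420x560x3 uint8, red, green, blue), "range_z" (420x560 float32, m along the optical axis (not along the pixel's ray), 0 where there is no reading), "fovy" (degrees; the focal length in pixels is half the picture's height over the tangent of half this angle, whatever the lens; pixels are square), "cx", "cy" (the principal point, pixels), "view" (4x4, takes a point from world to camera coordinates); the wrist camera has in their place "T_tool_cam" (4x4, takes a point from camera to tool coordinates, whose origin is the TCP and whose axes are the tool frame's). Camera axes: x right, y down, z forward; pixel columns grow to the right and rows downward; lengths in m; the calibration is good to about 2 mm. A picture is of the moment at which its call begins: read the wrist's pose just before it.
- hand_in(): hands the job in, once; it reports no verdict.
The state is a dict: "clock": time; "joint_pos": joint angles; "joint_velocities": joint speeds; "tau": joint torques, N m; "position": TCP position; "ee_rot": TCP orientation; "ft_force": force on the tool from outside, world axes, zero at the start; "torque": the same for the moment, N m; "grip_width": opening from 0.0 (shut) to 1.0 (fully open).
Only numpy, scipy, OpenCV 4.12 (cv2) and the standard library are available. Lean on these libraries where they do the work, as an engineer would, in place of code of your own. Each camera call takes 0.05 s, during which the arm holds its last target.

## Working session

There is one attempt and no reset: what is moved stays moved. The work goes in short steps, Python scripts to look and compute and a tool call to move; the robot and the scene stay as the last step left them, time stands still between calls to the robot, and variables do not carry over. Pictures are saved under pics/ and viewed, and the job is handed in when it is done.

Besides the shell and the picture viewer there is one more tool, called after ">>>" as name(argument=value, ...), one argument or row to a line, values as JSON. send_rows: Moves the arm, as the interface text tells. Its arguments: {"type":"object","properties":{"motion":{"type":"array"},"squeeze":{"type":"number"}},"required":["motion"]}

```bash
mkdir -p pics; ls
python3 - <<'E'
from workcell import *
import cv2
o=get_obs(); print(o)
for n in ["scene","top"]:
    c=camera(n); cv2.imwrite(f"pics/{n}0.png",c["pixels"][:,:,::-1]); print(n,c["fovy"],c["cx"],c["cy"],c["view"])
E
```

```text
pics
{'clock': 0.0, 'joint_pos': array([-1.25760938,  0.33287842, -0.06469187,  1.46094353,  0.0216161 ,
        1.34990593, -0.08850341]), 'joint_velocities': array([-1.30695173e-04, -1.09857918e-03,  8.62044181e-04,  8.33869763e-05,
        8.43064399e-04,  6.86083653e-04, -9.02219785e-04]), 'tau': array([ 7.39481729e-04, -6.25468683e+01,  4.97004215e-02, -3.91589391e+01,
        1.62831426e-02,  1.02621212e-02, -1.71184905e-05]), 'position': array([0.20583551, 0.58973189, 0.23051078]), 'ee_rot': array([ 0.6976706 , -0.11821202,  0.11810183, -0.69665889]), 'ft_force': array([-0.20624401, -0.50033703,  0.31414578]), 'torque': array([0.0536693 , 0.00036247, 0.0413888 ]), 'grip_width': 0.9990022812009907}
scene 51.429895658413756 286.43734614296966 209.13168595748994 [[-0.35791543  0.93372878  0.00686401  0.18449236]
 [ 0.74066399  0.28837116 -0.60684342 -0.20327265]
 [-0.56860655 -0.21211469 -0.79479177  1.37036286]
 [ 0.          0.          0.          1.        ]]
top 49.604387540497314 277.390533571054 210.7859186560727 [[-0.01110416 -0.99992053 -0.00596966 -0.01811328]
 [-0.98361687  0.01199697 -0.17987199  0.40957033]
 [ 0.17992931  0.00387453 -0.98367191  1.4256678 ]
 [ 0.          0.          0.          1.        ]]
```

View pics/scene0.png

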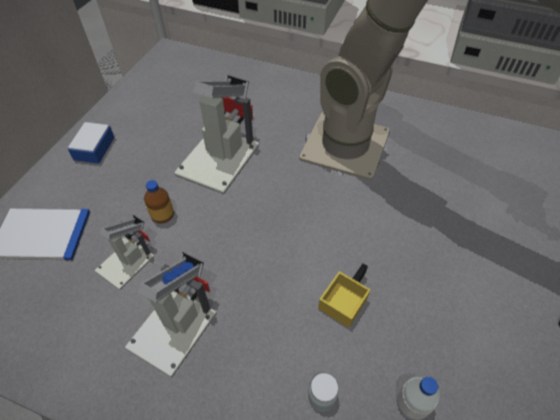

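View pics/top0.png

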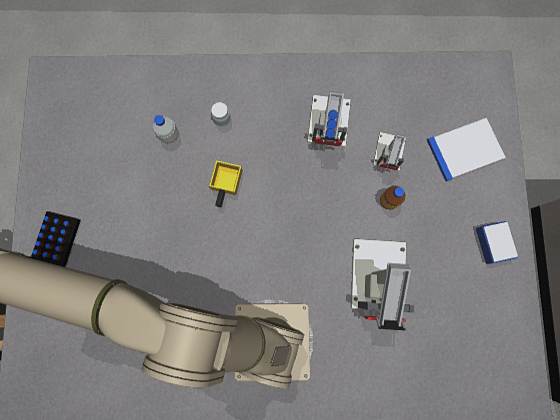

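The top view shows the cup at (226,178) with its handle at (220,198). The medium dispenser, holding blue caps, is at (329,120). The small one is at (390,150) and the large one at (380,280). Next: measurement with depth.

```bash
cat > h.py <<'E'
from workcell import *
import numpy as np, cv2
from scipy.spatial.transform import Rotation as R
def world(c,view=None):
    d=c["range_z"]; h,w=d.shape; f=h/2/np.tan(np.radians(c["fovy"])/2)
    u,v=np.meshgrid(np.arange(w),np.arange(h))
    P=np.stack([(u-c["cx"])/f*d,(v-c["cy"])/f*d,d,np.ones_like(d)],-1)
    T=np.linalg.inv(c["view"]) if view is None else view
    W=P@T.T; W=W[...,:3]; W[d==0]=np.nan
    return W
E
python3 - <<'E'
from h import *
for n in ["top","scene"]:
    c=camera(n); W=world(c); np.save(f"{n}W.npy",W); im=c["pixels"]; np.save(f"{n}I.npy",im)
    hsv=cv2.cvtColor(im,cv2.COLOR_RGB2HSV).astype(int)
    y=(hsv[...,0]>20)&(hsv[...,0]<35)&(hsv[...,1]>150)&(hsv[...,2]>80)
    r=((hsv[...,0]<6)|(hsv[...,0]>174))&(hsv[...,1]>150)&(hsv[...,2]>70)
    k=np.argwhere(y); print(n,"yellow",len(k),k.min(0),k.max(0))
    P=W[y]; t=P[(P[:,2]>0.044)]; print(len(t), cv2.minAreaRect(t[:,:2].astype(np.float32)*1000), np.median(t[:,2]))
    nl,lab,st,ce=cv2.connectedComponentsWithStats(r.astype(np.uint8))
    for i in range(1,nl):
        if st[i,4]>8: print("red",ce[i],st[i,4],np.nanmedian(W[lab==i],0))
    print("bench z",np.nanmedian(W[150:160,270:290,2] if n=="top" else W[200:210,260:270,2]))
    x0,y0,w,h=(170,80,250,140) if n=="top" else (90,230,150,150)
    s=3 if n=="top" else 4
    cv2.imwrite(f"pics/{n}crop.png",cv2.resize(im[y0:y0+h,x0:x0+w,::-1],None,fx=s,fy=s,interpolation=cv2.INTER_CUBIC))
E
```

```text
top yellow 697 [161 210] [194 241]
148 ((523.005615234375, 145.7584228515625), (85.38748168945312, 87.90628814697266), 76.58113861083984) 0.051393831019355796
red [318.  138.5] 10 [ 0.62924616 -0.15436195  0.09824321]
red [332.98 142.74] 50 [ 0.62172697 -0.21187246  0.07478679]
red [382.83333333 165.22222222] 18 [ 0.55155395 -0.36497741  0.05641771]
red [393.25       167.91666667] 12 [ 0.54291449 -0.40197561  0.04960409]
red [371.0952381  317.66666667] 21 [ 0.07491227 -0.28990364  0.13009951]
bench z 0.0007548178166327801
scene yellow 442 [274 320] [325 367]
39 ((525.4661254882812, 147.60263061523438), (80.5776138305664, 87.4520492553711), 76.657470703125) 0.04645642143604145
red [232.45212766 105.84574468] 188 [ 0.07502924 -0.34763162  0.1074878 ]
red [144.63157895 235.68421053] 19 [ 0.55436447 -0.36233526  0.06098443]
red [202.52830189 282.98113208] 53 [ 0.63234747 -0.15294586  0.09518842]
bench z -0.0010327591419554971
```

Run:
```python
from h import *
I=np.load("sceneI.npy");W=np.load("sceneW.npy")
x0,y0,w,h=300,240,100,100
cv2.imwrite("pics/scup.png",cv2.resize(I[y0:y0+h,x0:x0+w,::-1],None,fx=6,fy=6,interpolation=cv2.INTER_CUBIC))
```

```text
(no output)
```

View pics/topcrop.png

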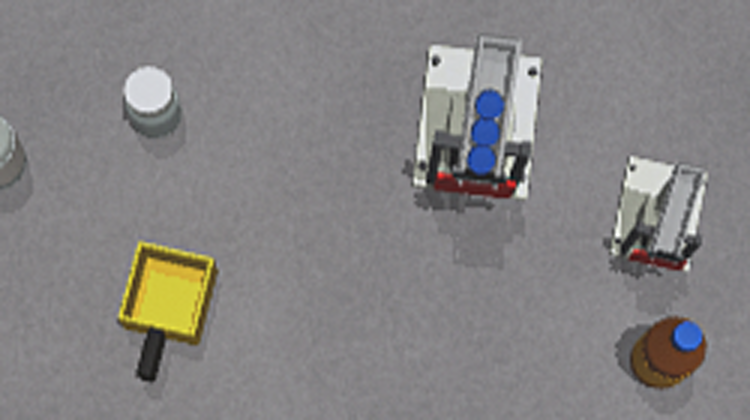

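View pics/scenecrop.png

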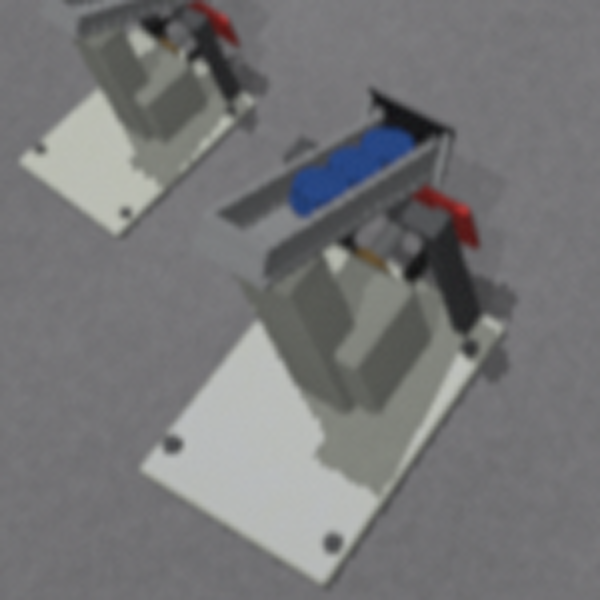

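View pics/scup.png

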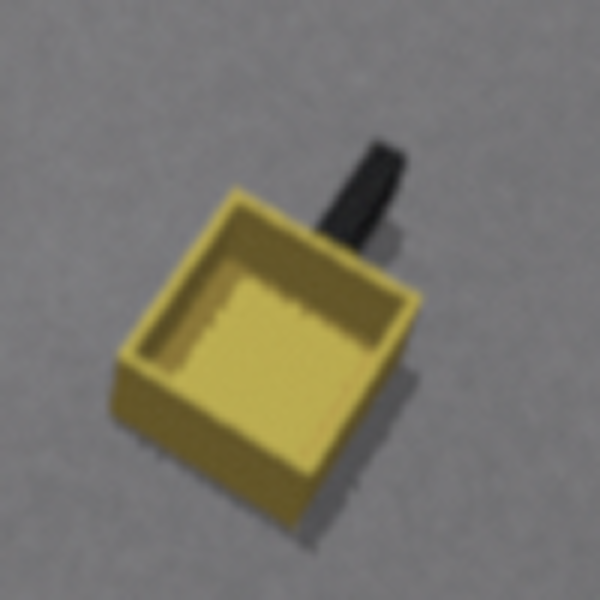

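Run:
```python
from h import *
for n in ["top","scene"]:
    W=np.load(n+"W.npy"); I=np.load(n+"I.npy").astype(int)
    # handle
    dx=W[...,0]-.523; dy=W[...,1]-.1458; 
    m=(abs(W[...,0]-.452)<.045)&(abs(W[...,1]-.163)<.03)&(W[...,2]>.03)&(I.max(-1)<60)
    P=W[m]; print(n,"handle",m.sum(),P.mean(0) if m.any() else 0, cv2.minAreaRect((P[:,:2]*1000).astype(np.float32)))
    # base plate: z 5..15mm
    reg=(W[...,0]>.58)&(W[...,0]<.9)&(abs(W[...,1]+.185)<.12)
    m=reg&(W[...,2]>.004)&(W[...,2]<.016)&(I.min(-1)>90)
    P=W[m]; print("plate",m.sum(),P.min(0),P.max(0),cv2.minAreaRect((P[:,:2]*1000).astype(np.float32)))
    hsv=cv2.cvtColor(I.astype(np.uint8),cv2.COLOR_RGB2HSV).astype(int)
    r=reg&((hsv[...,0]<8)|(hsv[...,0]>172))&(hsv[...,1]>130)
    P=W[r]; print("red",r.sum()); print(P[np.argsort(P[:,1])][::3].round(3).tolist())
    b=reg&(hsv[...,0]>105)&(hsv[...,0]<125)&(hsv[...,1]>150)&(W[...,2]>.1)
    P=W[b]; print("blue",b.sum(),P.mean(0),cv2.fitLine(P[:,:2].astype(np.float32),cv2.DIST_L2,0,.01,.01).ravel())
```

```text
top handle 99 [0.45274482 0.1611451  0.04928731] ((453.9957580566406, 162.2513427734375), (16.725616455078125, 51.114723205566406), 75.9188003540039)
plate 1324 [ 0.58033252 -0.30455106  0.00400067] [ 0.89991666 -0.06601823  0.01597583] ((740.23388671875, -185.22415161132812), (319.5262756347656, 238.41966247558594), 0.0753503367304802)
red 96
[[0.619, -0.228, 0.093], [0.618, -0.226, 0.104], [0.624, -0.224, 0.096], [0.62, -0.224, 0.1], [0.621, -0.222, 0.088], [0.617, -0.22, 0.081], [0.621, -0.218, 0.069], [0.62, -0.217, 0.079], [0.618, -0.214, 0.097], [0.621, -0.213, 0.059], [0.621, -0.212, 0.097], [0.622, -0.204, 0.076], [0.621, -0.201, 0.078], [0.622, -0.198, 0.074], [0.623, -0.195, 0.072], [0.624, -0.192, 0.07], [0.623, -0.189, 0.073], [0.624, -0.186, 0.071], [0.625, -0.182, 0.077], [0.626, -0.178, 0.085], [0.626, -0.174, 0.063], [0.627, -0.167, 0.061], [0.628, -0.165, 0.089], [0.626, -0.162, 0.084], [0.627, -0.161, 0.062], [0.629, -0.159, 0.086], [0.629, -0.157, 0.066], [0.628, -0.155, 0.097], [0.63, -0.153, 0.075], [0.629, -0.151, 0.068], [0.631, -0.15, 0.081], [0.628, -0.147, 0
[... 371 characters left out ...]
738403320312), (216.84620666503906, 261.2388916015625), 88.43207550048828)
red 66
[[0.63, -0.179, 0.091], [0.63, -0.175, 0.098], [0.63, -0.173, 0.096], [0.631, -0.171, 0.093], [0.631, -0.168, 0.09], [0.631, -0.167, 0.095], [0.633, -0.163, 0.101], [0.632, -0.162, 0.096], [0.63, -0.157, 0.1], [0.633, -0.156, 0.069], [0.633, -0.154, 0.095], [0.633, -0.154, 0.081], [0.634, -0.152, 0.087], [0.633, -0.152, 0.092], [0.633, -0.151, 0.068], [0.631, -0.149, 0.098], [0.634, -0.149, 0.094], [0.634, -0.148, 0.082], [0.634, -0.148, 0.085], [0.634, -0.146, 0.093], [0.634, -0.145, 0.098], [0.634, -0.145, 0.069]]
blue 255 [ 0.65682486 -0.19080049  0.16292529] [ 0.99117136 -0.13258694  0.6568249  -0.19080049]
```

```bash
cat >> h.py <<'E'
def plan(pos,yaw,flip=False,tilt=None):
    """target: tool y down, tool z along +-world left rotated by yaw"""
    o=get_obs(); Rc=R.from_quat(o["ee_rot"]); p=o["position"]
    s=-1 if flip else 1
    z=s*np.array([-np.sin(yaw),np.cos(yaw),0]); y=np.array([0,0,-1.]); x=np.cross(y,z)
    Rt=R.from_matrix(np.stack([x,y,z],1))
    print("t",o["clock"],"pos",p.round(4),"F",o["ft_force"].round(2),"grip",round(o["grip_width"],3))
    print("shift",Rc.inv().apply(np.array(pos)-p).round(4),"turn",(Rc.inv()*Rt).as_rotvec().round(4))
E
python3 - <<'E'
from h import *
o=get_obs(); print(R.from_quat(o["ee_rot"]).as_matrix().round(3))
plan([.4525,.163,.12],-.234); plan([.4525,.163,.12],-.234,True)
from scipy.optimize import minimize
for n in ["top","scene"]:
    W=np.load(n+"W.npy"); I=np.load(n+"I.npy").astype(int)
    reg=(W[...,0]>.55)&(W[...,0]<.9)&(abs(W[...,1]+.185)<.14)
    sat=I.max(-1)-I.min(-1)
    m=(reg&(W[...,2]>.002)&(W[...,2]<.018)&(I.min(-1)>110)).astype(np.uint8)
    nl,lab,st,ce=cv2.connectedComponentsWithStats(m)
    for i in range(1,nl):
        if st[i,4]>150:
            P=W[lab==i]; print(n,st[i],(cv2.minAreaRect((P[:,:2]*1000).astype(np.float32))),np.median(P[:,2]))
    print(np.median(I[reg&(W[...,2]<.003)],0))
E
```

```text
[[ 0.944 -0.     0.329]
 [-0.329 -0.001  0.944]
 [ 0.    -1.    -0.001]]
t 0.2 pos [0.2059 0.5899 0.2308] F [ 0.87 -0.14  0.15] grip 1.002
shift [ 0.3735  0.1111 -0.3217] turn [ 0.0009 -0.1018  0.    ]
t 0.2 pos [0.2059 0.5899 0.2308] F [ 0.87 -0.14  0.15] grip 1.002
shift [ 0.3735  0.1111 -0.3217] turn [-0.0000e+00  3.0398e+00  1.3000e-03]
top [311  74  38  15 171] ((870.5579223632812, -208.99844360351562), (128.6715850830078, 54.710411071777344), 89.595703125) 0.003998259941728977
top [299  81  31  62 582] ((757.771484375, -142.7858428955078), (88.71044921875, 213.05308532714844), 76.15023803710938) 0.009120375906254585
top [336  83  23  47 315] ((779.7041625976562, -268.6448059082031), (172.68588256835938, 67.97130584716797), 4.857791900634766) 0.008735663940280025
[132. 130. 133.]
scene [ 125  307   91   70 2647] ((726.7154541015625, -202.90396118164062), (135.78311157226562, 169.98104858398438), 82.00475311279297) 0.00902177329790288
[114. 113. 116.]
```

>>> send_rows(
  motion=[
    [100,0.01,0.003,-0.01,0,-0.003,0],
    [100,0.03,0.009,-0.026,0,-0.01,0],
    [100,0.056,0.016,-0.048,0,-0.015,0],
    [100,0.086,0.024,-0.074,0,-0.024,0],
    [100,0.116,0.033,-0.1,0,-0.032,0],
    [100,0.146,0.041,-0.126,0,-0.04,0],
    [100,0.176,0.05,-0.152,0,-0.048,0],
    [100,0.206,0.058,-0.178,0,-0.057,0],
    [100,0.236,0.067,-0.204,0,-0.065,0],
    [100,0.266,0.075,-0.23,0,-0.073,0],
  ],
  squeeze=80,
)

```text
clock: 1.03
position: [0.3818, 0.2834, 0.156]
ee_rot: [-0.701, 0.092, -0.093, 0.701]
ft_force: [0.2, 1.1, -0.7]
grip_width: 0.995
```

```bash
python3 -c "
from h import *
plan([.4525,.163,.13],-.234)"
```

```text
t 1.0333 pos [0.3818 0.2834 0.156 ] F [ 0.19  1.13 -0.7 ] grip 0.995
shift [ 0.0995  0.0259 -0.098 ] turn [-0.0004 -0.0284  0.    ]
```

>>> send_rows(
  motion=[
    [100,0.025,0.006,-0.025,0,-0.007,0],
    [100,0.05,0.013,-0.05,0,-0.014,0],
    [100,0.075,0.019,-0.074,0,-0.021,0],
    [100,0.09,0.024,-0.089,0,-0.026,0],
    [100,0.0995,0.026,-0.098,0,-0.028,0],
    [100,0.0995,0.026,-0.098,0,-0.028,0],
    [100,0.0995,0.026,-0.098,0,-0.028,0],
  ],
)

```text
clock: 1.62
position: [0.4519, 0.1646, 0.1302]
ee_rot: [0.702, -0.083, 0.083, -0.702]
ft_force: [0.6, 0.1, -0.4]
grip_width: 1.0
```

```bash
cat >> h.py <<'E'
def wrist(name):
    o=get_obs(); c=camera("wrist")
    T=np.eye(4); T[:3,:3]=R.from_quat(o["ee_rot"]).as_matrix(); T[:3,3]=o["position"]
    W=world(c,T@c["T_tool_cam"]); cv2.imwrite("pics/%s.png"%name,c["pixels"][:,:,::-1]); return o,c,W
E
python3 - <<'E'
from h import *
plan([.4525,.163,.13],-.234)
o,c,W=wrist("w1")
I=c["pixels"]; np.save("wW.npy",W); np.save("wI.npy",I)
hsv=cv2.cvtColor(I,cv2.COLOR_RGB2HSV).astype(int)
y=(hsv[...,0]>20)&(hsv[...,0]<35)&(hsv[...,1]>150)&(W[...,2]>.046)
print("rim",cv2.minAreaRect((W[y][:,:2]*1000).astype(np.float32)),np.median(W[y][:,2]))
m=(abs(W[...,0]-.452)<.045)&(abs(W[...,1]-.163)<.03)&(W[...,2]>.04)&(W[...,2]<.06)&(I.max(-1)<70)
P=W[m]; print(m.sum(),cv2.minAreaRect((P[:,:2]*1000).astype(np.float32)),np.median(P[:,2]))
E
```

```text
t 1.6167 pos [0.4519 0.1646 0.1302] F [ 0.65  0.09 -0.4 ] grip 1.0
shift [ 0.001   0.0002 -0.0014] turn [ 0.0001 -0.0022 -0.0003]
rim ((505.64910888671875, 151.66482543945312), (85.96304321289062, 124.61260223388672), 76.13658142089844) 0.051886848829808624
1792 ((453.52215576171875, 163.425537109375), (15.96908187866211, 53.02177429199219), 75.88513946533203) 0.051909721448231666
```

View pics/w1.png

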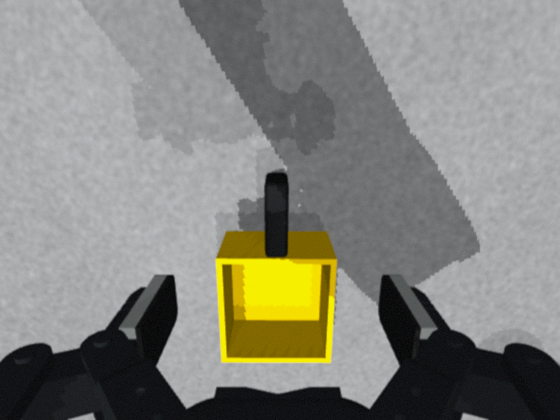

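The wrist image shows the handle at about (277,215), inside the gap between the fingers. Depth puts it at (0.4535, 0.1634), which agrees with the other two cameras. I'll descend.

>>> send_rows(
  motion=[
    [100,0.0015,0.015,-0.001,0,-0.01,0],
    [100,0.0018,0.045,-0.0008,0,-0.011,0],
    [100,0.0018,0.075,-0.0008,0,-0.011,0],
    [100,0.0018,0.1,-0.0008,0,-0.011,0],
    [100,0.0018,0.112,-0.0008,0,-0.011,0],
    [100,0.0018,0.116,-0.0008,0,-0.011,0],
    [100,0.0018,0.116,-0.0008,0,-0.011,0],
    [100,0.0018,0.116,-0.0008,0,-0.011,0],
  ],
)

```text
clock: 2.33
position: [0.4537, 0.1646, 0.0151]
ee_rot: [-0.702, 0.078, -0.079, 0.703]
ft_force: [0.8, 0.3, 0.2]
grip_width: 0.999
```

```bash
python3 -c "
from h import *
plan([.4535,.1634,.014],-.244)
o,c,W=wrist('w2')"
```

```text
t 2.3333 pos [0.4537 0.1646 0.0151] F [0.78 0.33 0.17] grip 0.999
shift [ 0.      0.0011 -0.0012] turn [-0.0008  0.0213  0.0006]
```

View pics/w2.png

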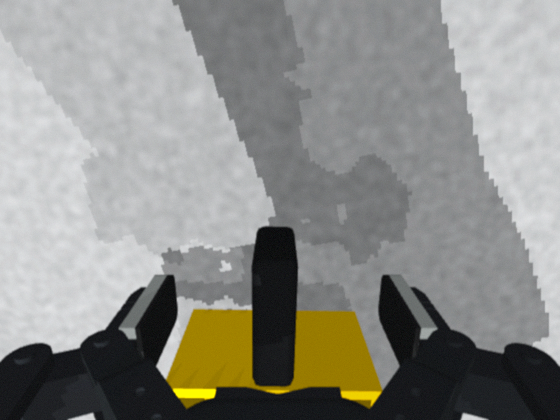

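>>> send_rows(
  motion=[
    [100,0,0.001,-0.0012,0,0.02,0],
    [100,0,0.001,-0.0012,0,0.02,0],
    [60,0,0.001,-0.0012,0,0.02,0],
    [10,0,0.001,-0.0012,0,0.02,0],
    [0,0,0.001,-0.0012,0,0.02,0],
    [0,0,0.001,-0.0012,0,0.02,0],
    [0,0,0.001,-0.0012,0,0.02,0],
    [0,0,0.001,-0.0012,0,0.02,0],
  ],
  squeeze=80,
)

```text
clock: 3.05
position: [0.4533, 0.1626, 0.0134]
ee_rot: [-0.702, 0.086, -0.086, 0.702]
ft_force: [0.1, -1.8, 5.2]
grip_width: 0.175
```

```bash
python3 -c "
from h import *
plan([.4535,.1634,.014],-.244)"
```

```text
t 3.05 pos [0.4533 0.1626 0.0134] F [ 0.12 -1.85  5.15] grip 0.175
shift [-0.     -0.0006  0.0008] turn [-0.0003  0.0002  0.0001]
```

>>> send_rows(
  motion=[
    [0,0,-0.005,0,0,0,0],
    [0,0,-0.015,0,0,0,0],
    [0,0,-0.03,0,0,0,0],
    [0,0,-0.045,0,0,0,0],
    [0,0,-0.053,0,0,0,0],
    [0,0,-0.053,0,0,0,0],
    [0,0,-0.053,0,0,0,0],
    [0,0,-0.053,0,0,0,0],
  ],
)

```text
clock: 3.72
position: [0.4528, 0.1623, 0.0657]
ee_rot: [0.702, -0.086, 0.086, -0.702]
ft_force: [-0.3, -0.1, -1.6]
grip_width: 0.177
```

```bash
cat > cup.py <<'E'
from h import *
def cup(Ws):
    for n,im,W in Ws:
        hsv=cv2.cvtColor(im,cv2.COLOR_RGB2HSV).astype(int)
        y=(hsv[...,0]>20)&(hsv[...,0]<35)&(hsv[...,1]>130)&(hsv[...,2]>60)&np.isfinite(W[...,2])
        P=W[y]; zt=np.percentile(P[:,2],97); t=P[P[:,2]>zt-.012]
        A=np.c_[t[:,:2]-t[:,:2].mean(0),np.ones(len(t))]
        for _ in range(5):
            k,*_r=np.linalg.lstsq(A,t[:,2],rcond=None); e=t[:,2]-A@k; g=abs(e)<.004; A=A[g];t=t[g]
        print(n,len(t),"rim z",k[2].round(4),"slope x,y",k[:2].round(3),"rect",cv2.minAreaRect((t[:,:2]*1000).astype(np.float32)))
E
python3 - <<'E'
from cup import *
d=np.array([np.cos(.139),-np.sin(.139)]); o=np.array([.6235,-.188])
for back in (.117+.06,.117):
    g=o-back*d; print(g)
plan([*(o-.177*d),.067],-.139)
L=[]
for n in ["top","scene"]:
    c=camera(n); L.append((n,c["pixels"],world(c))); cv2.imwrite(f"pics/{n}2.png",c["pixels"][:,:,::-1])
o_,c,W=wrist("w3"); L.append(("wrist",c["pixels"],W))
cup(L)
E
```

```text
[ 0.44820716 -0.16347615]
[ 0.50762846 -0.17178932]
t 3.7167 pos [0.4528 0.1623 0.0657] F [-0.28 -0.14 -1.59] grip 0.177
shift [ 0.0742 -0.0012 -0.3173] turn [ 0.0004 -0.1047 -0.0007]
top 1 rim z 0.4092 slope x,y [0.011 0.004] rect ((463.6383972167969, 111.62422943115234), (0.0, 0.0), 0.0)
scene 289 rim z 0.1019 slope x,y [0.005 0.008] rect ((521.5067749023438, 145.9005126953125), (83.76148986816406, 92.92986297607422), 76.08953094482422)
wrist 33 rim z 0.1465 slope x,y [-0.732  0.169] rect ((441.82275390625, 156.96115112304688), (23.2531795501709, 59.59716796875), 5.530370235443115)
```

View pics/scene2.png

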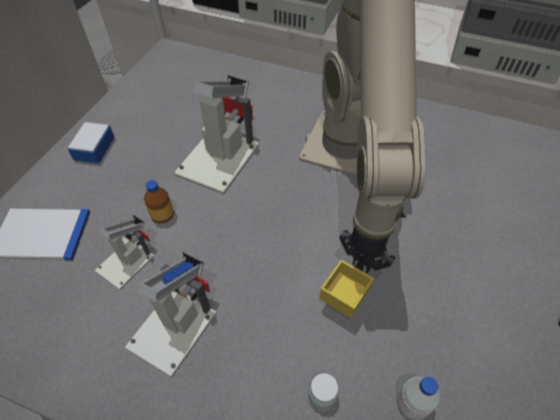

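View pics/w3.png

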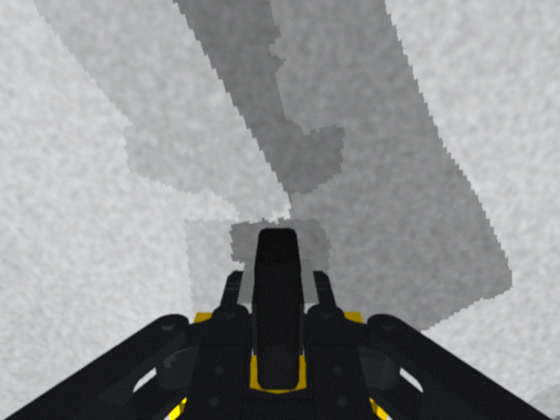

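Cup lifted and level in the scene view. It is at about (347,288), with rim z near 0.102. Next, the standoff in front of the paddle.

>>> send_rows(
  motion=[
    [0,0.002,0,-0.008,0,-0.003,0],
    [0,0.006,0,-0.026,0,-0.009,0],
    [0,0.012,0,-0.052,0,-0.017,0],
    [0,0.019,0,-0.08,0,-0.026,0],
    [0,0.026,0,-0.11,0,-0.036,0],
    [0,0.033,0,-0.14,0,-0.046,0],
    [0,0.04,0,-0.17,0,-0.056,0],
    [0,0.047,0,-0.2,0,-0.066,0],
    [0,0.053,-0.001,-0.228,0,-0.075,0],
    [0,0.059,-0.001,-0.252,0,-0.083,0],
  ],
)

```text
clock: 4.7
position: [0.4487, -0.099, 0.0672]
ee_rot: [0.705, -0.057, 0.057, -0.705]
ft_force: [0.9, -0.4, -1.5]
grip_width: 0.179
```

```bash
python3 -c "
from h import *
d=np.array([np.cos(.139),-np.sin(.139)]); o=np.array([.6235,-.188])
plan([*(o-.177*d),.067],-.139)"
```

```text
t 4.7 pos [ 0.4487 -0.099   0.0672] F [ 0.85 -0.41 -1.54] grip 0.179
shift [ 0.0098  0.0002 -0.0637] turn [ 0.0002 -0.0227 -0.0002]
```

>>> send_rows(
  motion=[
    [0,0.004,0,-0.024,0,-0.009,0],
    [0,0.007,0,-0.044,0,-0.016,0],
    [0,0.009,0,-0.058,0,-0.021,0],
    [0,0.01,0,-0.0635,0,-0.0227,0],
    [0,0.01,0,-0.0635,0,-0.0227,0],
    [0,0.01,0,-0.0635,0,-0.0227,0],
    [0,0.01,0,-0.0635,0,-0.0227,0],
  ],
)

```text
clock: 5.28
position: [0.4493, -0.1595, 0.0671]
ee_rot: [-0.705, 0.048, -0.048, 0.706]
ft_force: [-0.1, 0.3, -1.0]
grip_width: 0.18
```

Run:
```python
from cup import *
d=np.array([np.cos(.139),-np.sin(.139)]); o=np.array([.6235,-.188])
plan([*(o-.177*d),.067],-.139)
L=[]
for n in ["top","scene"]:
    c=camera(n); W=world(c); L.append((n,c["pixels"],W)); I=c["pixels"]
    x0,y0,w,h=(250,80,140,110) if n=="top" else (130,220,180,150)
    cv2.imwrite(f"pics/{n}3.png",cv2.resize(I[y0:y0+h,x0:x0+w,::-1],None,fx=4,fy=4,interpolation=cv2.INTER_CUBIC))
    np.save(n+"W3.npy",W)
    np.save(n+"I3.npy",I)
    hsv=cv2.cvtColor(I,cv2.COLOR_RGB2HSV).astype(int)
    reg=(W[...,0]>.59)&(W[...,0]<.66)&(abs(W[...,1]+.185)<.07)
    r=reg&((hsv[...,0]<8)|(hsv[...,0]>172))&(hsv[...,1]>130)&(W[...,2]>.05)&(W[...,2]<.11)
    P=W[r]; q=(P[:,:2]-o); print("red in disp frame x med",np.median(q@d), "y range",np.percentile(q@[.1386,.9903],[2,98]),len(P))
cup(L)
```

```text
t 5.2833 pos [ 0.4493 -0.1595  0.0671] F [-0.1   0.26 -0.98] grip 0.18
shift [-0.0006  0.0001 -0.0041] turn [-0.0005  0.0021 -0.0004]
red in disp frame x med 0.0005024218500522939 y range [-0.03917231  0.04124759] 74
red in disp frame x med 0.004553885970161701 y range [0.01203262 0.04475111] 66
top 2 rim z 0.4422 slope x,y [ 0.049 -0.017] rect ((454.805419921875, -108.64014434814453), (7.619813442230225, 0.0), 160.7591552734375)
scene 257 rim z 0.1028 slope x,y [ 0.006 -0.   ] rect ((519.1441650390625, -167.64248657226562), (84.80438232421875, 95.04546356201172), 82.10460662841797)
```

View pics/top3.png

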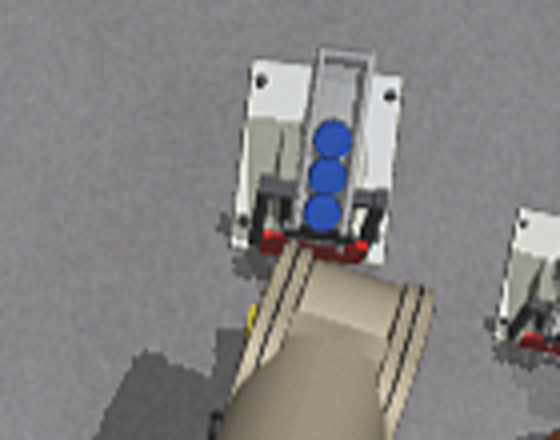

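View pics/scene3.png

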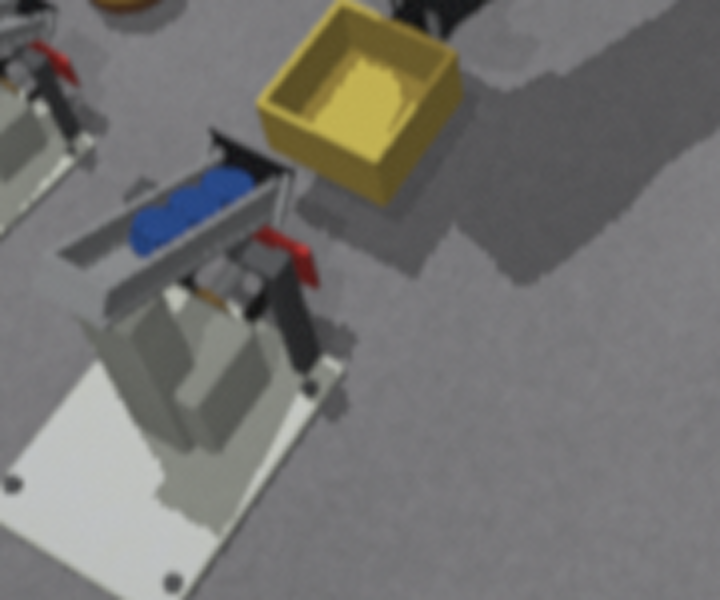

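Run:
```python
from h import *
d=np.array([np.cos(.139),-np.sin(.139)]); e=np.array([.1386,.9903]); o=np.array([.6235,-.188])
for n in ["top","scene"]:
    W=np.load(n+"W3.npy"); q=W[...,:2]-o; X=q@d; Y=q@e; Z=W[...,2]
    for z0 in np.arange(.1,.5,.04):
        m=(abs(Y)<.1)&(Z>z0)&(Z<z0+.04)&(X>-.35)&(X<.3)
        if m.sum()>3:
            m1=m&(abs(Y)<.03); m2=m&(abs(Y)>.03)
            print(n,round(z0,2),m.sum(),"|y|<30: xmax (arm, <-0.02)",X[m1&(X<-.02)].max() if (m1&(X<-.02)).any() else None,"all xmin/max",X[m].min().round(3),X[m].max().round(3))
```

```text
top 0.1 203 |y|<30: xmax (arm, <-0.02) None all xmin/max -0.078 0.039
top 0.14 472 |y|<30: xmax (arm, <-0.02) None all xmin/max -0.185 0.094
top 0.18 243 |y|<30: xmax (arm, <-0.02) None all xmin/max 0.049 0.119
top 0.38 5 |y|<30: xmax (arm, <-0.02) -0.13024591164500057 all xmin/max -0.197 -0.13
top 0.42 489 |y|<30: xmax (arm, <-0.02) -0.12298408677729121 all xmin/max -0.197 -0.122
top 0.46 899 |y|<30: xmax (arm, <-0.02) -0.15472574347619944 all xmin/max -0.281 -0.149
scene 0.1 1129 |y|<30: xmax (arm, <-0.02) -0.058663754625244854 all xmin/max -0.187 0.11
scene 0.14 1357 |y|<30: xmax (arm, <-0.02) -0.1549653238199759 all xmin/max -0.188 0.11
scene 0.18 793 |y|<30: xmax (arm, <-0.02) -0.1366304406844395 all xmin/max -0.196 0.12
scene 0.22 312 |y|<30: xmax (arm, <-0.02) -0.13212581608687637 all xmin/max -0.199 -0.132
scene 0.26 534 |y|<30: xmax (arm, <-0.02) -0.13111789693025536 all xmin/max -0.204 -0.131
scene 0.3 544 |y|<30: xmax (arm, <-0.02) -0.1335398967445185 all xmin/max -0.201 -0.133
scene 0.34 508 |y|<30: xmax (arm, <-0.02) -0.13051488287177657 all xmin/max -0.206 -0.129
scene 0.38 996 |y|<30: xmax (arm, <-0.02) -0.118776446175321 all xmin/max -0.241 -0.117
scene 0.42 2341 |y|<30: xmax (arm, <-0.02) -0.12056728718493075 all xmin/max -0.267 -0.117
scene 0.46 2250 |y|<30: xmax (arm, <-0.02) -0.16812803105165194 all xmin/max -0.323 -0.152
```

Arm clearance is ample. I'll advance to about 15 mm short of contact, correcting 4 mm sideways.

>>> send_rows(
  motion=[
    [0,0.004,0,-0.002,0,0.001,0],
    [0,0.012,0,-0.004,0,0.002,0],
    [0,0.022,0,-0.004,0,0.002,0],
    [0,0.032,0,-0.004,0,0.002,0],
    [0,0.04,0,-0.004,0,0.002,0],
    [0,0.044,0,-0.004,0,0.002,0],
    [0,0.044,0,-0.004,0,0.002,0],
    [0,0.044,0,-0.004,0,0.002,0],
  ],
)

```text
clock: 6.05
position: [0.4923, -0.1707, 0.067]
ee_rot: [0.705, -0.05, 0.049, -0.705]
ft_force: [-0.0, -0.1, -1.4]
grip_width: 0.177
```

```bash
cat > st.py <<'E'
from cup import *
import sys
d=np.array([np.cos(.139),-np.sin(.139)]); e=np.array([.1386,.9903]); o=np.array([.6235,-.188])
ob=get_obs(); q=ob["position"][:2]-o
print("cup front x in disp frame",(q@d+.117)*1000,"y",(q@e)*1000,"Fd",ob["ft_force"][:2]@d,"F",ob["ft_force"].round(2),"tq",ob["torque"].round(2))
plan([*(o-.117*d),.067],-.139)
k=sys.argv[1]
L=[]
n="scene"
c=camera(n); W=world(c); L.append((n,c["pixels"],W)); I=c["pixels"]
x0,y0,w,h=(130,220,150,130)
cv2.imwrite(f"pics/{n}{k}.png",cv2.resize(I[y0:y0+h,x0:x0+w,::-1],None,fx=5,fy=4.6,interpolation=cv2.INTER_CUBIC))
cup(L)
E
python3 st.py 4
```

```text
cup front x in disp frame -15.353306859351088 y -1.070030756035915 Fd 0.01092818719920537 F [-0.   -0.11 -1.42] tq [-0.01  0.15  0.06]
t 6.05 pos [ 0.4923 -0.1707  0.067 ] F [-0.   -0.11 -1.42] grip 0.177
shift [ 0.0154 -0.      0.0011] turn [ 0.0002 -0.0012 -0.0008]
scene 208 rim z 0.1027 slope x,y [ 0.019 -0.004] rect ((562.6015014648438, -179.58023071289062), (84.61414337158203, 91.66421508789062), 82.41990661621094)
```

View pics/scene4.png

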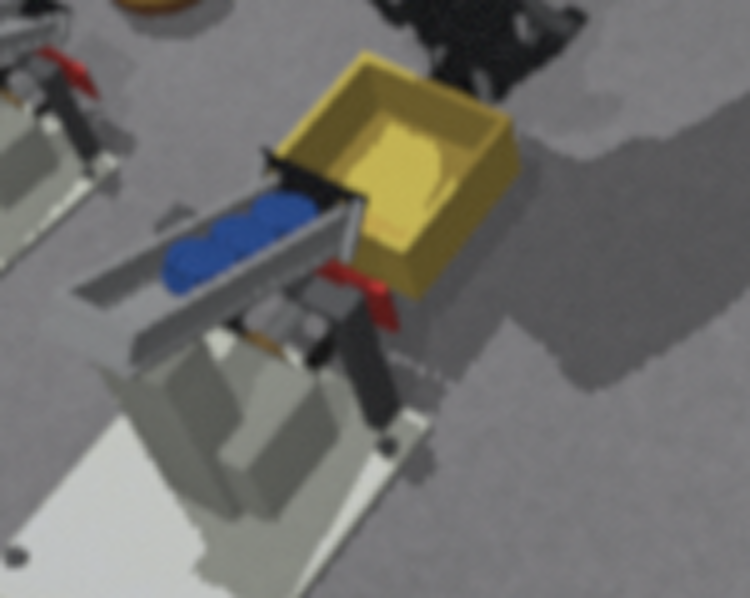

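The cup (edge near (400,260) in the crop) is just short of the red paddle and passes below the lip. I'll creep forward and read the force.

>>> send_rows(
  motion=[
    [0,0.002,0,0.001,0,-0.001,0],
    [0,0.005,0,0.001,0,-0.001,0],
    [0,0.008,0,0.001,0,-0.001,0],
    [0,0.011,0,0.001,0,-0.001,0],
    [0,0.014,0,0.001,0,-0.001,0],
    [0,0.016,0,0.001,0,-0.001,0],
    [0,0.017,0,0.001,0,-0.001,0],
    [0,0.017,0,0.001,0,-0.001,0],
  ],
)

```text
clock: 6.77
position: [0.509, -0.1718, 0.0671]
ee_rot: [-0.705, 0.05, -0.049, 0.706]
ft_force: [-4.9, 2.3, 1.1]
grip_width: 0.177
```

```bash
python3 st.py 5
```

```text
cup front x in disp frame 1.3183389247273665 y 0.13881909376321785 Fd -5.184314548910106 F [-4.91  2.31  1.12] tq [ 0.27  0.73 -0.02]
t 6.7667 pos [ 0.509  -0.1718  0.0671] F [-4.91  2.31  1.12] grip 0.177
shift [-0.0013  0.0001 -0.0001] turn [-0.0004 -0.0001 -0.0013]
scene 186 rim z 0.1033 slope x,y [ 0.027 -0.006] rect ((579.7376098632812, -181.05398559570312), (85.5686264038086, 91.09515380859375), 81.50009155273438)
```

>>> send_rows(
  motion=[
    [0,0.002,0,0,0,0,0],
    [0,0.004,0,0,0,0,0],
    [0,0.006,0,0,0,0,0],
    [0,0.008,0,0,0,0,0],
    [0,0.01,0,0,0,0,0],
    [0,0.011,0,0,0,0,0],
    [0,0.012,0,0,0,0,0],
    [0,0.012,0,0,0,0,0],
  ],
)

```text
clock: 7.48
position: [0.5198, -0.1733, 0.0668]
ee_rot: [-0.705, 0.05, -0.048, 0.706]
ft_force: [-11.0, 4.1, 1.6]
grip_width: 0.179
```

```bash
python3 st.py 6
```

```text
cup front x in disp frame 12.300657223569573 y 0.19803310486489387 Fd -11.435596449700462 F [-10.97   4.12   1.63] tq [ 0.48  1.93 -0.09]
t 7.4833 pos [ 0.5198 -0.1733  0.0668] F [-10.97   4.12   1.63] grip 0.179
shift [-0.0123 -0.0002 -0.0002] turn [-0.0008 -0.0004 -0.0031]
scene 193 rim z 0.103 slope x,y [ 0.013 -0.006] rect ((589.306884765625, -181.75344848632812), (85.61140441894531, 89.972900390625), 80.87330627441406)
```

View pics/scene6.png

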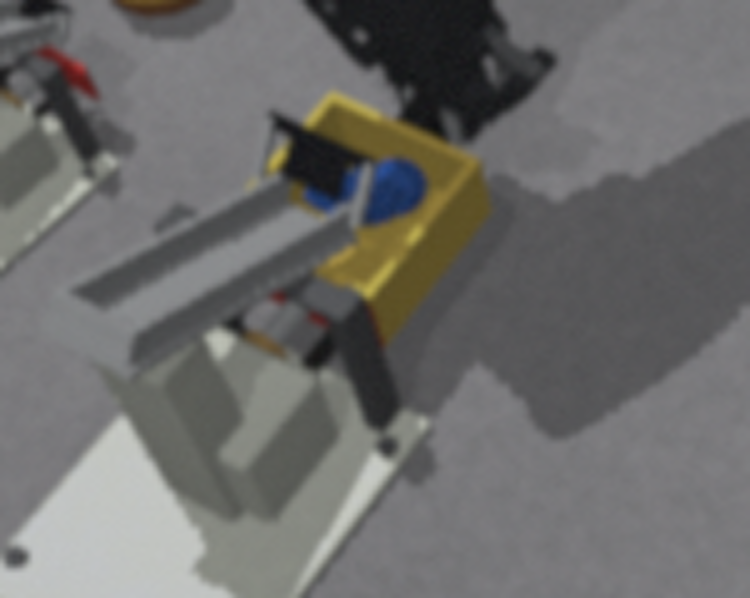

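The caps have left the chute and are in the cup. The paddle may not be fully home yet, so I'll keep pressing gently.

>>> send_rows(
  motion=[
    [0,0.0005,0,0,0,0,0],
    [0,0.001,0,0,0,0,0],
    [0,0.0015,0,0,0,0,0],
    [0,0.002,0,0,0,0,0],
    [0,0.002,0,0,0,0,0],
    [0,0.002,0,0,0,0,0],
  ],
)

```text
clock: 8.03
position: [0.5214, -0.1735, 0.0666]
ee_rot: [-0.705, 0.051, -0.048, 0.706]
ft_force: [-8.7, 3.2, 2.1]
grip_width: 0.181
```

```bash
python3 st.py 7
```

```text
cup front x in disp frame 13.926686298003185 y 0.16932370714971098 Fd -9.096216349602537 F [-8.74  3.15  2.09] tq [ 0.46  1.64 -0.19]
t 8.0333 pos [ 0.5214 -0.1735  0.0666] F [-8.74  3.15  2.09] grip 0.181
shift [-0.0139 -0.0003 -0.0002] turn [-0.0008 -0.0005 -0.0037]
scene 148 rim z 0.1033 slope x,y [ 0.041 -0.024] rect ((590.8931884765625, -182.08094787597656), (84.15668487548828, 90.03036499023438), 83.2713623046875)
```

>>> send_rows(
  motion=[
    [0,0.0005,0,0,0,0,0],
    [0,0.001,0,0,0,0,0],
    [0,0.0015,0,0,0,0,0],
    [0,0.002,0,0,0,0,0],
    [0,0.002,0,0,0,0,0],
    [0,0.002,0,0,0,0,0],
  ],
)

```text
clock: 8.58
position: [0.5223, -0.1736, 0.0665]
ee_rot: [-0.705, 0.051, -0.047, 0.706]
ft_force: [-14.9, 4.6, 6.5]
grip_width: 0.173
```

```bash
python3 st.py 8
```

```text
cup front x in disp frame 14.78763503791057 y 0.27595436576146043 Fd -15.438895351249863 F [-14.94   4.65   6.5 ] tq [ 0.81  2.68 -0.23]
t 8.5833 pos [ 0.5223 -0.1736  0.0665] F [-14.94   4.65   6.5 ] grip 0.173
shift [-0.0148 -0.0004 -0.0003] turn [-0.0014 -0.0008 -0.0061]
scene 139 rim z 0.1035 slope x,y [ 0.048 -0.059] rect ((588.6156005859375, -181.5703582763672), (84.62503814697266, 84.01318359375), 80.45097351074219)
```

>>> send_rows(
  motion=[
    [0,0.0005,0,0,0,0,0],
    [0,0.001,0,0,0,0,0],
    [0,0.0015,0,0,0,0,0],
    [0,0.0015,0,0,0,0,0],
    [0,0.0015,0,0,0,0,0],
    [0,0.0015,0,0,0,0,0],
  ],
)

```text
clock: 9.13
position: [0.5224, -0.1735, 0.0663]
ee_rot: [-0.704, 0.053, -0.046, 0.706]
ft_force: [-23.7, 7.7, 13.0]
grip_width: 0.177
```

```bash
python3 st.py 9
python3 - <<'E'
from h import *
wrist("w9"); wrist("w9")
c=camera("top"); I=c["pixels"]; cv2.imwrite("pics/top9.png",cv2.resize(I[80:190,250:390,::-1],None,fx=5,fy=5,interpolation=cv2.INTER_CUBIC))
for i in range(3): print(get_obs()["ft_force"],get_obs()["position"]); camera("top")
E
```

```text
cup front x in disp frame 14.824253979018806 y 0.34691611529949595 Fd -24.54824807510182 F [-23.71   7.7   13.02] tq [ 1.1   3.89 -0.15]
t 9.1333 pos [ 0.5224 -0.1735  0.0663] F [-23.71   7.7   13.02] grip 0.177
shift [-0.0148 -0.0006 -0.0004] turn [-0.0022 -0.0011 -0.0091]
scene 128 rim z 0.1031 slope x,y [ 0.039 -0.024] rect ((575.2528076171875, -164.0476531982422), (111.05241394042969, 62.243961334228516), 41.93124771118164)
[-23.39784599   7.73518419  13.51817284] [ 0.52240241 -0.17353848  0.06631266]
[-24.60882957   6.62835503  13.54859514] [ 0.5223795  -0.1734795   0.06629002]
[-24.25030819   6.48118603  13.6584971 ] [ 0.5223673  -0.17349437  0.06629156]
```

View pics/scene9.png

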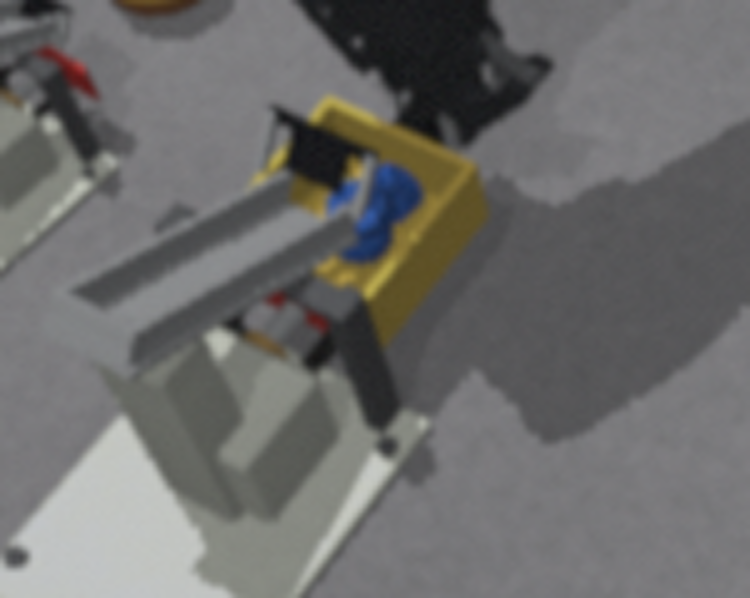

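View pics/top9.png

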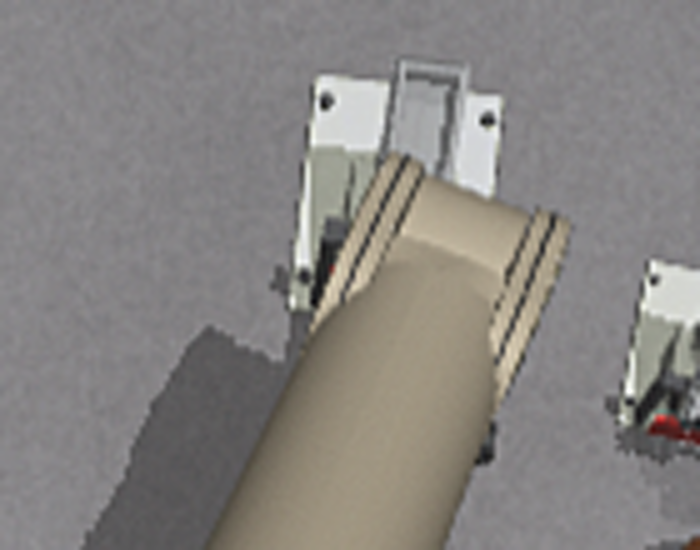

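View pics/w9.png

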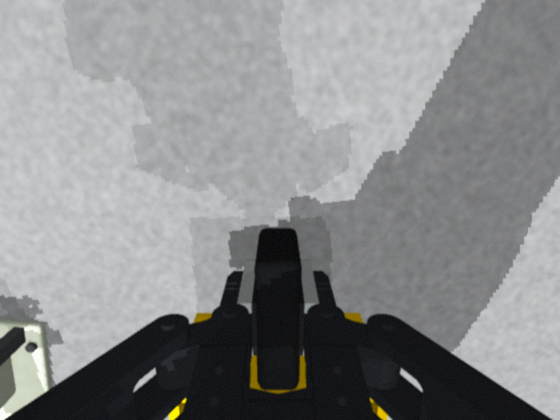

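Another 1.5 mm of command gave only 0.04 mm of travel, and the force rose from 15 to 24 N, so the paddle is on its hard stop. I'll ease the push a little, keep it home, and count the caps.

>>> send_rows(
  motion=[
    [0,-0.0004,0,0,0,0,0],
    [0,-0.0007,0,0,0,0,0],
    [0,-0.0007,0,0,0,0,0],
    [0,-0.0007,0,0,0,0,0],
    [0,-0.0007,0,0,0,0,0],
    [0,-0.0007,0,0,0,0,0],
  ],
)

```text
clock: 9.98
position: [0.5224, -0.1735, 0.0664]
ee_rot: [-0.705, 0.052, -0.047, 0.706]
ft_force: [-19.9, 6.6, 11.2]
grip_width: 0.178
```

```bash
python3 st.py 10
python3 - <<'E'
from h import *
d=np.array([np.cos(.139),-np.sin(.139)]); e=np.array([.1386,.9903]); o=np.array([.6235,-.188])
c=camera("scene"); I=c["pixels"]; W=world(c)
cv2.imwrite("pics/sc10.png",cv2.resize(I[235:290,175:235,::-1],None,fx=10,fy=10,interpolation=cv2.INTER_CUBIC))
hsv=cv2.cvtColor(I,cv2.COLOR_RGB2HSV).astype(int)
b=(hsv[...,0]>105)&(hsv[...,0]<125)&(hsv[...,1]>120)
b[:235]=0;b[295:]=0;b[:,:170]=0;b[:,250:]=0
q=(W[...,:2]-o)[b]; print(b.sum()); z=W[b][:,2]
print(np.c_[(q@d)*1000,(q@e)*1000,z*1000][::6].round(0).tolist())
E
```

```text
cup front x in disp frame 14.846397902136015 y 0.3313095681956436 Fd -20.63410217849257 F [-19.92   6.56  11.17] tq [ 0.97  3.32 -0.19]
t 9.9833 pos [ 0.5224 -0.1735  0.0664] F [-19.92   6.56  11.17] grip 0.178
shift [-0.0149 -0.0005 -0.0003] turn [-0.0018 -0.0009 -0.0076]
scene 140 rim z 0.1032 slope x,y [ 0.042 -0.028] rect ((591.1343994140625, -181.57666015625), (83.7541275024414, 88.8404769897461), 82.75806427001953)
157
[[-61.0, -6.0, 81.0], [-59.0, 2.0, 86.0], [-57.0, 4.0, 87.0], [-53.0, 4.0, 87.0], [-16.0, 16.0, 148.0], [-53.0, 7.0, 86.0], [-15.0, 16.0, 145.0], [-51.0, 8.0, 85.0], [-12.0, 17.0, 146.0], [-45.0, 10.0, 90.0], [-58.0, 15.0, 75.0], [-38.0, 10.0, 96.0], [-53.0, 13.0, 77.0], [-36.0, 12.0, 97.0], [-51.0, 15.0, 77.0], [-39.0, 14.0, 90.0], [-32.0, 12.0, 95.0], [-46.0, 15.0, 75.0], [-37.0, 17.0, 86.0], [-35.0, 16.0, 83.0], [-30.0, 17.0, 87.0], [-32.0, 15.0, 79.0], [-30.0, 15.0, 77.0], [-29.0, 15.0, 74.0], [-28.0, 16.0, 71.0], [-25.0, 16.0, 72.0], [-23.0, 13.0, 68.0]]
```

View pics/sc10.png

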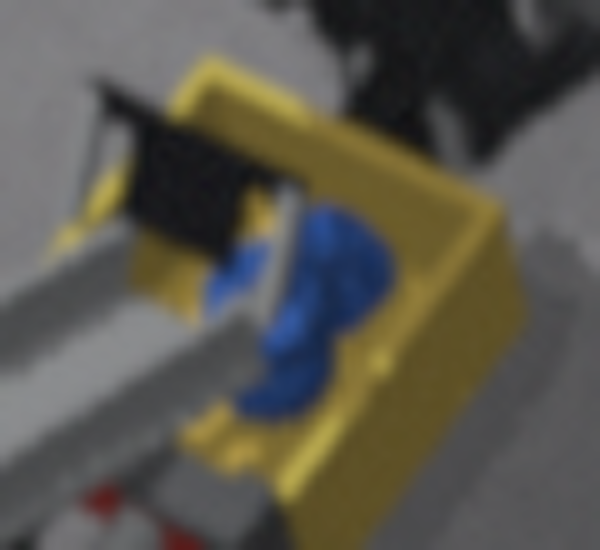

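Run:
```python
from h import *
d=np.array([np.cos(.139),-np.sin(.139)]); e=np.array([.1386,.9903]); o=np.array([.6235,-.188])
c=camera("scene"); I=c["pixels"]; W=world(c)
hsv=cv2.cvtColor(I,cv2.COLOR_RGB2HSV).astype(int)
b=(hsv[...,0]>105)&(hsv[...,0]<125)&(hsv[...,1]>120)
for r in range(235,280):
  for u in range(194,202):
    if b[r,u]: q=W[r,u,:2]-o; print(r,u,(np.r_[q@d,q@e,W[r,u,2]]*1000).round(),end="; ")
print()
n,l,s,ce=cv2.connectedComponentsWithStats(b.astype(np.uint8))
for i in range(1,n):
    if s[i,4]>5: print(ce[i].round(),s[i,4],np.nanmedian(W[l==i],0).round(3))
plan([.5224,-.1735,.0664],-.139)
```

```text
260 198 [-16.  17. 148.]; 260 199 [-38.  -6.  97.]; 260 200 [-39.  -5.  96.]; 261 197 [-13.  16. 147.]; 261 198 [-15.  17. 146.]; 261 199 [-36.  -5.  97.]; 261 200 [-37.  -3.  96.]; 262 197 [-13.  15. 143.]; 262 198 [-34.  -6.  94.]; 262 199 [-35.  -5.  93.]; 263 196 [-29.  -9.  95.]; 263 197 [-30.  -7.  94.]; 263 198 [-32.  -5.  94.]; 263 199 [-32.  -3.  95.]; 264 196 [-28.  -9.  91.]; 264 197 [-28.  -5.  95.]; 269 201 [-23.   9.  92.]; 273 201 [-21.   8.  75.]; 274 200 [-17.   8.  76.]; 274 201 [-19.   9.  75.]; 275 199 [-16.   5.  72.]; 275 200 [-16.   8.  73.]; 275 201 [-17.  10.  74.]; 
[ 94. 150.] 544 [ 0.343 -0.683  0.03 ]
[152. 186.] 103 [ 0.451 -0.388  0.129]
[ 76. 234.] 446 [ 0.593 -0.561  0.013]
[206. 265.] 140 [ 0.587 -0.171  0.084]
[198. 262.] 16 [ 0.592 -0.188  0.096]
[429. 385.] 239 [0.687 0.344 0.134]
t 10.1333 pos [ 0.5223 -0.1735  0.0664] F [-21.04   6.56  10.26] grip 0.176
shift [ 0.0001 -0.      0.    ] turn [-0.0018 -0.001  -0.0077]
```

All three caps are in the cup: two on the floor and one lying on top, with tops at z ≤ 0.097 below the rim. The chute is empty and there are no stray blue pixels on the bench. Handing in.

```bash
python3 -c "
from h import *
print(hand_in()); o=get_obs(); print(o['clock'],o['position'],o['ft_force'])"
```

```text
the job is handed in; nothing more can be done
None
the job is handed in; nothing more can be done
```

The job is handed in, at about 10 s on the clock. I gripped the cup by its handle, lifted it level, brought it under the lip of the middle-sized dispenser and eased the paddle back to its stop. The arm was left holding the cup there, off the bench.

**Last checks before hand-in:**
- **Paddle:** it is against the stop. The last 1.5 mm of commanded push moved it only 0.04 mm, while the push force rose from 15 to 24 N. I then eased off to about 20 N with no movement. My measured travel was 14.8 mm against the nominal 15 mm, which is within calibration error.
- **Caps:** the scene camera shows the chute empty and the caps inside the cup, two on the floor and one resting on them. Their tops reach about 0.097 m, below the rim. The gate and a chute wall partly hide them, so I worked out the count from depth points rather than seeing three clear outlines.
- **Cup height:** from the tool's height the rim is about 0.105 m; the camera read 0.103 m. Both are below the lip's underside at 0.114 m.
- **Level:** the hand was tilted about 0.008 rad under load. The camera's rim fit read slopes of about 0.03–0.04, but the rim was mostly hidden by then, so I don't trust that figure.
- **Forces:** there is also an upward load of about 11 N and a sideways one of about 4 N on the wrist from the push. The total stays far below the limit.
- **Bottles and jar:** I didn't go near them.

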